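Float the bottle clamp

ROBOT

A 6-joint arm with a two-finger parallel gripper is mounted at the origin on the work surface. World frame = base frame: x ahead of the robot, y to its left, z up, the work surface at z = 0. Lengths are in m, angles in rad, forces in N, time in s.
With the tool pointing down it reaches from about 0.35 to 0.725 m from the base axis. Payload 4.3 kg.
Tool frame: the origin (TCP) lies midway between the tips of the shut fingers; the grasp point (between the pads) lies 19 mm behind it; z points along the fingers, y is the line along which they close (so a half turn about z gives the same grasp; the last joint's range is limited). The gripper opens to 85 mm and grips with 20 to 120 N. Pads are 22 mm wide; open, the fingers measure 114 mm over their backs; the gripper's body (76 mm by 85 mm) begins 54 mm behind the grasp point. The pads swing forward as they close: fully open they stand 13 mm farther back than shut.
Start: joints at [1.122, 0.377, 0.081, 1.274, 0, 1.46], TCP at [0.191, 0.542, 0.231] pointing down, gripper open.
Joint ranges: [-2.72, 2.72], [-0.84, 1.66], [-1.02, 1.22], [-1.77, 2.12], [-1.37, 1.28], [-3.14, 3.14]. Speed limits (rad/s): [2.57, 2.57, 3.14, 3.14, 3.14, 3.14].

INTERFACE

Orientations are given as a rotation vector (axis times angle).
In Python, from workcell import observe, grab_frame, robot, outline_of gives the robot as it stands. The module is installed in compiled form; this text tells all that it offers.
- The arm moves only by the tool servo_tool, never from a script. Its arguments are lists of equal length, an entry for each row: "translation": the shift along the tool's x, y, z in m, a list of three; "twist": the turn about the tool's z in degrees. A call has 1 to 8 rows; each row shifts and turns the commanded pose from where the row before left it, along the tool's axes as they then stand; what a row does not reach is not made up. A row lasts 1/10 s, in which the tool goes at most 50 mm and 8.59 degrees, less where a joint would pass 70% of its speed; a pose out of reach is approached as far as the arm can. A call is refused whole if a number of a shift passes 0.05 or a number of a turn 8.59, either way. A call with a gripper value outside its range is refused whole. "gripper" is the closure in counts, from 0 (fully open) to 255 (shut), set as the call begins (left out, the last holds). The fingers move at their own pace and stop on an object; "grip_force" is the grip in N (left out, the last holds). Time passes only in rows, so rows that do not move let the fingers close. It gives the time, the measured TCP pose, the force, the opening and the grip force at its end, in the units of the state.
- observe(): the state, without advancing time (a new reading comes with each control period).
- grab_frame(name): name is "scene" or "top" or "wrist"; returns a dict with "frame" (400x640x3 uint8, red, green, blue), "intrinsics" (3x3 intrinsics, pixels), "T" (4x4, takes a point from camera to world coordinates). Camera axes: x right, y up, looking along -z (the intrinsics and any distortion apply to the point x, -y, -z); pixel columns grow to the right and rows downward; lengths in m; the calibration is good to about 2 mm. A picture is of the moment at which its call begins. There is no depth.
- robot.finish_job(): hands the job in; it is judged then, once.
Trained networks look in a picture, given as the dict that the camera call returned (one of the last four; its "shot" number tells which), for a name from the list of things; names that differ only in an ending like _2 or _b are one class to them, and where a whole thing is asked for, a point or a joint stands for the part that bears it (a point fixed in the world has none). Each returns a list of dicts, best first, with "score" (0 to 1); they miss things now and then, are a little off and sometimes report something else, mostly with a low value. They report only what shows in the picture. A call takes as long as a camera call.
- outline_of(picture, label): "region" (400x640 bool, what is visible of it) and "pixel" ([row, column] in pixels, amid what is visible of it).
The state is a dict: "time_s": time; "qpos": joint angles; "dq": joint speeds; "joint_efforts": joint torques, N m; "ee_pos": TCP position; "orientation": TCP orientation; "contact_force": force on the tool from outside, world axes, zero at the start; "wrist_torque": the same for the moment, N m; "opening": finger opening in m; "gripper_force": force on a finger pad.
Only numpy, scipy, OpenCV 4.12 (cv2) and the standard library are available. Lean on these libraries where they do the work, as an engineer would, in place of code of your own. Each camera call takes 0.05 s, during which the arm holds its last target. There are 200 camera calls.

TASK

The bottle clamp has to ride freely, but someone left the blue tapered sleeve standing in the way of its yellow-knobbed lever. Set the blue sleeve upright and loosely into the orange one, gently, neither dropped in nor pressed hard, so that they do not jam; then push the yellow-knobbed lever past its stiffer detent, fully into the float notch, and let go. Leave the red-knobbed lever, the bottle and the jar where they are.

Things in the scene. Friction and masses are not known exactly. Their poses are not given: they have to be found in the camera images.
- float_lever (a joint): Angle of the yellow-knobbed lever, rad: its lean towards the clamp valve's +x is value - 0.5; 1.0 is the end of travel, the float notch. Up to 0.43 it stays where left (2 to 3 N at the knob moves it); there it meets the detent (about 12 N at the knob), whose crest is near 0.70. Left short of the crest it springs back; past 0.75 it snaps into the notch by itself and is held there
- float_lever_knob (a point): Centre of the yellow ball knob, 36 mm in diameter, on a steel rod 12 mm thick, 150 mm from the pivot. Its frame turns with the lever
- clamp_valve_pivot (a point): Pivot of the yellow-knobbed lever, 50 mm above the table on the middle line of the fixed grey clamp valve, a block 60 mm high, 80 mm wide, from 60 mm behind to 125 mm in front (+x) of the pivot. Two steel guide arcs beside the lever rise to 128 mm above the table. z is up; x is the way the lever is pushed, roughly away from the robot; the lever turns about y
- blue_center (a point): Centre, half-way up, of the loose blue plastic sleeve: 110 mm high, about 120 g, open at both ends. Outside it widens from 34 mm across at the foot to 54 mm at 70 mm up; from there to the top it is a straight collar 54 mm across, best to grip. It starts upright on top of the clamp valve, 60 mm above the table, in front of the lever. z is its axis, up
- orange_seat (a point): Centre of the inner floor, 10 mm above the table, of the orange sleeve, which is fixed on a steel foot 84 mm across, 65 mm high, 65 mm across outside at the rim, 57 mm inside at the mouth. The blue sleeve, set in it, rests with its foot on this floor with about 3 mm of play all round, its top 120 mm above the table
- blue_sleeve: The same blue sleeve; origin at the centre of its foot
- orange_sleeve: The same orange sleeve; origin under its centre, on the table
- lift_lever_knob (a point): Centre of the red ball knob of the other, otherwise equal lever and valve (fixed, no detent): to be left alone. It is at the same height and leans towards the robot
- amber_center (a point): Centre, 100 mm up, of a loose brown glass bottle, 68 mm across and 200 mm high, standing beyond the orange sleeve: to be left alone
- jar_center (a point): Centre, 40 mm up, of a loose clear jar with a white cap, 64 mm across and 80 mm high, standing between the robot and the orange sleeve: to be left alone

How it is judged:
By the outcome, as a careful person would: the job done as asked, in the order asked, and still so for the second after the job is handed in, with the robot touching nothing.
It also fails if it takes over 53 s, if anything falls off the work surface, if the arm or the gripper's body presses on something with over 40 N, if the wrist force passes 120 N, or if a joint passes its speed limit or range.

## Working session

There is one attempt and no reset: what is moved stays moved. The work goes in short steps, Python scripts to look and compute and a tool call to move; the robot and the scene stay as the last step left them, time stands still between calls to the robot, and variables do not carry over. Pictures are saved under pics/ and viewed, at most 13 in all, crops included, and the job is handed in when it is done.

Besides the shell and the picture viewer there is one more tool, called after ">>>" as name(argument=value, ...) on one line, values as JSON. servo_tool: Moves the arm, as the interface text tells. Its arguments: {"type":"object","properties":{"translation":{"type":"array","items":{"type":"array","items":{"type":"number"}}},"twist":{"type":"array","items":{"type":"number"}},"gripper":{"type":"number"},"grip_force":{"type":"number"}},"required":["translation","twist"]}

```bash
mkdir -p pics; cat > h.py <<'E'
import numpy as np,cv2
from workcell import observe,grab_frame,robot,outline_of
def ray(p,rc):
    K=np.array(p["intrinsics"]);T=np.array(p["T"])
    d=np.linalg.inv(K)@np.array([rc[1],rc[0],1.]);d=T[:3,:3]@np.array([d[0],-d[1],-d[2]])
    return T[:3,3],d/np.linalg.norm(d)
def proj(p,X):
    K=np.array(p["intrinsics"]);T=np.array(p["T"]);c=T[:3,:3].T@(np.asarray(X,float)-T[:3,3])
    u=K@np.array([c[0],-c[1],-c[2]]);return u[:2]/u[2]
def tri(rs):
    A=0;b=0
    for o,d in rs:
        M=np.eye(3)-np.outer(d,d);A=A+M;b=b+M@o
    X=np.linalg.solve(A,b);return X,[np.linalg.norm((np.eye(3)-np.outer(d,d))@(X-o)) for o,d in rs]
E
python3 - <<'E'
from h import *
s=observe();print(s)
ps={n:grab_frame(n) for n in("scene","top","wrist")}
print({n:[k for k in p] for n,p in ps.items()})
names=["float_lever_knob","lift_lever_knob","blue_sleeve","orange_sleeve","amber_center","jar_center"]
fin={}
for n,p in ps.items():
    cv2.imwrite(f"pics/{n}0.png",p["frame"][:,:,::-1])
    print(n,np.round(p["T"],3).tolist(),np.round(p["intrinsics"],1).tolist(),[k for k in p if k not in("frame","T","intrinsics")])
    for l in names:
        for r in outline_of(p,l)[:2]:
            ys,xs=np.nonzero(r["region"]);print(n,l,round(r["score"],2),np.round(r["pixel"],1),len(ys),(ys.min(),ys.max(),xs.min(),xs.max()) if len(ys) else 0)
im=np.vstack([ps["scene"]["frame"],ps["top"]["frame"]]);cv2.imwrite("pics/st.png",cv2.resize(im[:,:,::-1],(480,600)))
E
```

```text
{'time_s': 0.0, 'qpos': array([ 1.12169171e+00,  3.78063869e-01,  7.96415486e-02,  1.27439117e+00,
       -5.10382142e-06,  1.46048400e+00]), 'dq': array([-3.79328218e-04, -1.66134761e-04, -9.55319374e-05,  1.55881730e-04,
       -2.42528136e-03,  1.09962805e-03]), 'joint_efforts': array([ 3.55960699e-03, -4.63597012e+01,  2.69879293e+01,  2.06251710e-02,
       -1.80799357e-04, -2.91428641e-06]), 'ee_pos': array([0.19082088, 0.54172944, 0.23036647]), 'orientation': array([-5.29538890e-01, -3.09608071e+00,  3.04708273e-03]), 'contact_force': array([-0.15617723,  0.51881663,  0.94017396]), 'wrist_torque': array([-0.04383206,  0.02569583, -0.00064613]), 'gripper_force': 0.0, 'opening': 0.08568981053346501}
{'scene': ['frame', 'intrinsics', 'T', 'shot'], 'top': ['frame', 'intrinsics', 'T', 'shot'], 'wrist': ['frame', 'intrinsics', 'T', 'shot']}
scene [[0.865, -0.326, 0.382, 0.908], [0.502, 0.565, -0.655, -0.486], [-0.002, 0.758, 0.652, 0.613], [0.0, 0.0, 0.0, 1.0]] [[396.1, 0.0, 319.2], [0.0, 396.1, 192.9], [0.0, 0.0, 1.0]] ['shot']
scene float_lever_knob 0.72 [209.6 167.1] 736 (np.int6
[... 1071 characters left out ...]
))
top blue_sleeve 0.85 [207.2 452. ] 1133 (np.int64(187), np.int64(221), np.int64(430), np.int64(473))
top orange_sleeve 0.56 [210.7 322.8] 1315 (np.int64(193), np.int64(233), np.int64(303), np.int64(343))
top amber_center 0.68 [ 91.4 334.1] 1864 (np.int64(60), np.int64(124), np.int64(314), np.int64(351))
top amber_center 0.56 [212.6 322.7] 1357 (np.int64(193), np.int64(234), np.int64(303), np.int64(343))
top jar_center 0.75 [301.9 317.7] 936 (np.int64(282), np.int64(316), np.int64(302), np.int64(335))
wrist [[0.332, -0.903, -0.272, 0.122], [0.943, 0.317, 0.098, 0.566], [-0.002, -0.289, 0.957, 0.372], [0.0, 0.0, 0.0, 1.0]] [[322.4, 0.0, 315.8], [0.0, 322.4, 204.3], [0.0, 0.0, 1.0]] ['shot']
```

```bash
ls pics
```

```text
scene0.png
st.png
top0.png
wrist0.png
```

View pics/scene0.png

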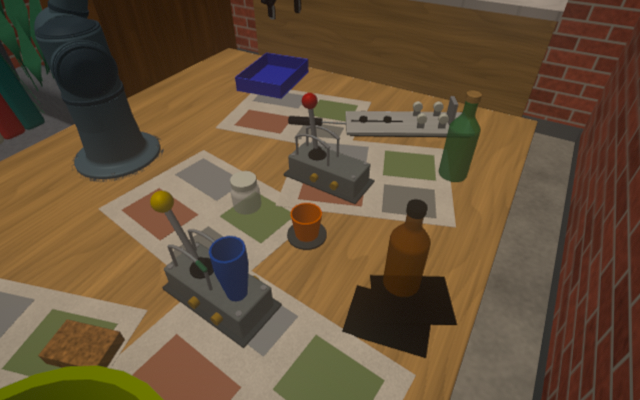

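View pics/top0.png

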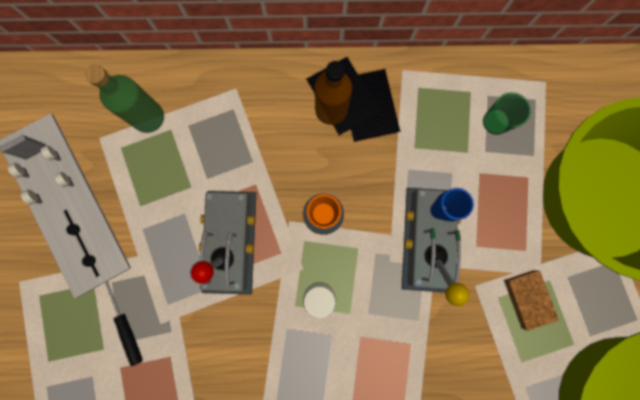

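The scene view shows the yellow knob at about (162,201), the blue sleeve upright on the clamp valve (rim about (229,247)), and the orange sleeve at (306,217). In the top view they are at (457,294), (455,204) and (323,212), with the jar at (319,301) and the bottle at (334,90).

```bash
cat > fit.py <<'E'
from h import *
from scipy.optimize import least_squares
def cm(p,lo,hi,s=100,v=40,box=None):
    h=cv2.cvtColor(p["frame"],cv2.COLOR_RGB2HSV)
    m=cv2.inRange(h,(lo,s,v),(hi,255,255))
    if box is not None:
        k=np.zeros_like(m);k[box[0]:box[1],box[2]:box[3]]=1;m=m*k
    n,l,st,c=cv2.connectedComponentsWithStats(m)
    i=1+np.argmax(st[1:,4]);return l==i
def ext(m):
    ys,xs=np.nonzero(m);return np.array([xs.min()-.0,xs.max()+1,ys.min(),ys.max()+1],float)
t=np.linspace(0,2*np.pi,72)
def pext(p,c,prof):
    P=np.array([proj(p,[c[0]+r*np.cos(a),c[1]+r*np.sin(a),c[2]+z]) for r,z in prof for a in t])
    return np.array([P[:,0].min(),P[:,0].max(),P[:,1].min(),P[:,1].max()])
BLUE=[(.017,0),(.027,.07),(.027,.11)]
def fit(obs,prof,x0):
    f=lambda x:np.concatenate([(pext(p,x,prof)-e)[ix] for p,e,ix in obs])
    r=least_squares(f,x0);return r.x,np.round(r.fun,1)
E
python3 - <<'E'
from fit import *
S=grab_frame("scene");T=grab_frame("top");al=[0,1,2,3]
def o(l,p):
    r=outline_of(p,l)[0]["region"];ys,xs=np.nonzero(r);return (ys.min()-8,ys.max()+9,xs.min()-8,xs.max()+9)
obs=[(p,ext(cm(p,100,130,90,30,o("blue_sleeve",p))),al) for p in(S,T)]
print("blue foot",*fit(obs,BLUE,[.5,-.25,.06]),[x[1] for x in obs])
obs=[(p,ext(cm(p,3,16,130,60,o("orange_sleeve",p))),[0,1,2]) for p in(S,T)]
print("orange rim",*fit(obs,[(.0325,0)],[.5,0,.065]),[x[1] for x in obs])
sph=[(.018*np.cos(b),.018*np.sin(b)) for b in np.linspace(-1.57,1.57,13)]
for l,lo,hi,x0 in(("float_lever_knob",20,33,[.35,-.3,.18]),("lift_lever_knob",0,5,[.35,.25,.18])):
    obs=[]
    for p in(S,T):
        b=o(l,p) if not(p is S) else ((175,230,135,195) if l[0]=="f" else (85,115,295,325))
        obs.append((p,ext(cm(p,lo,hi,150,80,b)),al))
    print(l,*fit(obs,sph,x0),[x[1] for x in obs])
for l in("amber_center","jar_center"):
    print(l,tri([ray(p,outline_of(p,l)[0]["pixel"]) for p in(S,T)]))
# valve top face: overlay candidates
K=[]
for rc in((290,403),(291,460),(189,408)):
    oo,d=ray(T,rc);X=oo+d*(.06-oo[2])/d[2];K.append(X);print(rc,np.round(X,3))
c=cv2.resize(T["frame"][170:310,385:495,::-1],None,fx=4,fy=4,interpolation=cv2.INTER_CUBIC)
d=cv2.resize(S["frame"][180:350,140:300,::-1],None,fx=3.29,fy=3.29,interpolation=cv2.INTER_CUBIC)[:560]
e=np.hstack([c,cv2.resize(d,(350,560))]);cv2.imwrite("pics/c1.png",e)
E
```

```text
blue foot [ 0.59179699 -0.21775863  0.05761342] [-1.8  0.5 -0.4  0.8 -2.   0.4 -1.2  0.3] [array([209., 247., 236., 301.]), array([431., 473., 188., 221.])]
orange rim [ 0.60567308 -0.0018395   0.07184689] [  3.8  -2.4  -1.7  12.5 -10.7   0.7] [array([290., 329., 203., 242.]), array([294., 352., 185., 229.])]
float_lever_knob [ 0.44789764 -0.20393456  0.18687793] [-1.8 -0.7 -0.7  0.6 -0.6 -1.3 -1.1 -0.5] [array([150., 173., 191., 212.]), array([445., 470., 283., 306.])]
lift_lever_knob [0.48674464 0.19040038 0.1987782 ] [-2.  -0.7 -1.5  2.2 -1.7  0.5 -1.1 -0.4] [array([302., 317.,  93., 106.]), array([191., 213., 261., 284.])]
amber_center (array([ 0.693092  , -0.13249807,  0.20255432]), [np.float64(0.13588664410454052), np.float64(0.13588664410454054)])
jar_center (array([0.42484896, 0.01150102, 0.03741133]), [np.float64(0.006086371820513938), np.float64(0.0060863718205139946)])
(290, 403) [ 0.443 -0.146  0.06 ]
(291, 460) [ 0.44  -0.251  0.06 ]
(189, 408) [ 0.632 -0.162  0.06 ]
```

View pics/c1.png

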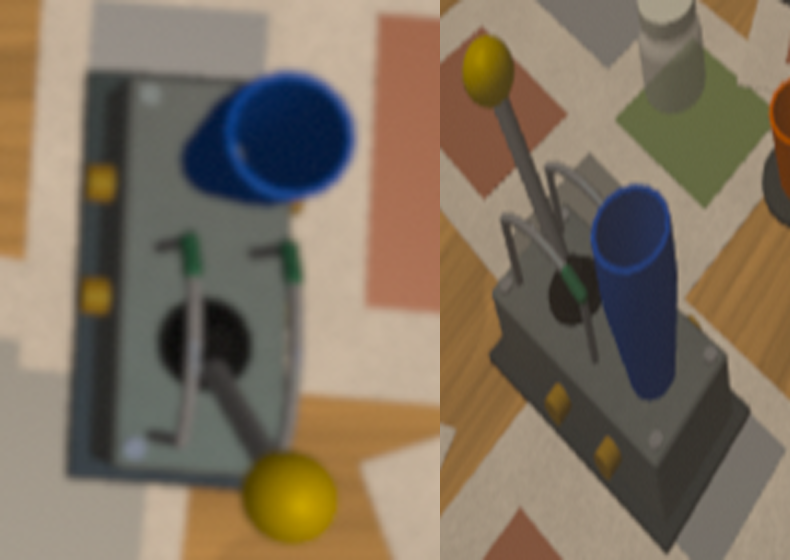

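```bash
python3 - <<'E'
from fit import *
S=grab_frame("scene");T=grab_frame("top")
for s in(150,180,200,215):
    obs=[(S,ext(cm(S,3,16,s,60,(195,248,284,330))),[0,1,2]),(T,ext(cm(T,3,16,s,60,(185,240,298,348))),[0,1,2,3])]
    print(s,"rim",*fit(obs,[(.0325,0)],[.6,0,.065]),[x[1] for x in obs])
def at(p,rc,z):
    o,d=ray(p,rc);return np.round(o+d*(z-o[2])/d[2],3)
for n,rc,z in(("hole",(255.5,436.3),.06),("baseL far",(188,407),0.0),("baseL near",(289.5,402),0.0),("topL far",(190,417.5),.06),("topL near",(286,413.5),.06),("topR near",(289,446),.06),("jarcap",(301.5,319.5),.08),("amber top",(71,335),.2),("amber bot",(112,333),.03)):
    print(n,at(T,rc,z))
print("scene hole",at(S,(180+293/3.29*170/ (560/3.29),140+(575-440)*160/350),.06))
print("amber tri",tri([ray(S,(208,417)),ray(T,(71,335))]))
print("jar cap tri",tri([ray(S,(178,243)),ray(T,(301.5,319.5))]))
E
```

```text
150 rim [6.00913989e-01 1.62873583e-04 6.69495637e-02] [ 2.5 -5.  -1.3  7.5 -7.8  3.6 -5.9] [array([290., 330., 203., 242.]), array([298., 348., 185., 229.])]
180 rim [ 0.59303483 -0.00112053  0.06001081] [-1.  -0.7  0.3 -0.7 -0.3 -0.8 -0.5] [array([290., 322., 203., 241.]), array([307., 341., 194., 228.])]
200 rim [ 0.59341546 -0.00081813  0.05967335] [-1.7 -0.5  0.4 -0.9 -0.5 -0.9 -0.7] [array([291., 322., 203., 241.]), array([307., 341., 194., 228.])]
215 rim [ 0.59357436 -0.00094137  0.05712178] [-1.6 -0.4  0.3 -0.8 -0.5 -0.8 -0.7] [array([291., 322., 204., 225.]), array([307., 341., 194., 228.])]
hole [ 0.506 -0.21   0.06 ]
baseL far [ 0.643 -0.173  0.   ]
baseL near [ 0.439 -0.156  0.   ]
topL far [ 0.63 -0.18  0.06]
topL near [ 0.45  -0.166  0.06 ]
topR near [ 0.444 -0.226  0.06 ]
jarcap [0.427 0.009 0.08 ]
amber top [ 0.806 -0.02   0.2  ]
amber bot [ 0.794 -0.023  0.03 ]
scene hole [ 0.509 -0.21   0.06 ]
amber tri (array([ 0.81087914, -0.01982385,  0.19215718]), [np.float64(0.001845453906691352), np.float64(0.001845453906691238)])
jar cap tri (array([0.42758039, 0.00958261, 0.07971032]), [np.float64(0.0014297688107585147), np.float64(0.0014297688107584746)])
```

>>> servo_tool(translation=[[0,0,-0.025],[0,0,-0.025],[-0.025,-0.04,0],[-0.025,-0.04,0],[-0.025,-0.04,0],[-0.025,-0.04,0],[-0.025,-0.04,0],[-0.025,-0.04,0]], twist=[-7.35,-7.35,0,0,0,0,0,0])

```text
time_s: 2.55
ee_pos: [0.3214, 0.2892, 0.2815]
orientation: [0.128, 3.138, 0.001]
contact_force: [0.3, 0.4, 0.1]
opening: 0.0858
gripper_force: 0.0
```

>>> servo_tool(translation=[[-0.025,-0.04,0],[-0.025,-0.04,0],[-0.025,-0.04,0],[-0.025,-0.04,0],[-0.025,-0.04,0],[-0.025,-0.04,0],[0,0,0],[0,0,0]], twist=[0,0,0,0,0,0,0,0])

```text
time_s: 3.35
ee_pos: [0.4508, 0.0386, 0.2812]
orientation: [-0.133, -3.138, -0.001]
contact_force: [-0.4, 0.6, -0.6]
opening: 0.0856
gripper_force: 0.0
```

```bash
python3 - <<'E'
from fit import *
import pickle
W=grab_frame("wrist");pickle.dump({k:W[k] for k in("frame","T","intrinsics")},open("w1.pkl","wb"))
cv2.imwrite("pics/w1.png",W["frame"][:,:,::-1])
print(observe()["qpos"].round(2))
for l in("orange_sleeve","blue_sleeve","float_lever_knob","jar_center"):
    for r in outline_of(W,l)[:1]: print(l,round(r["score"],2),ext(r["region"]),np.round(r["pixel"],1))
E
```

```text
[-0.05  0.12 -0.13  1.32  0.    0.03]
orange_sleeve 0.94 [269. 326. 239. 311.] [271.7 297.4]
float_lever_knob 0.92 [  0. 114. 207. 255.] [233.5  24.4]
jar_center 0.69 [261. 317. 126. 184.] [154.8 287.8]
```

View pics/w1.png

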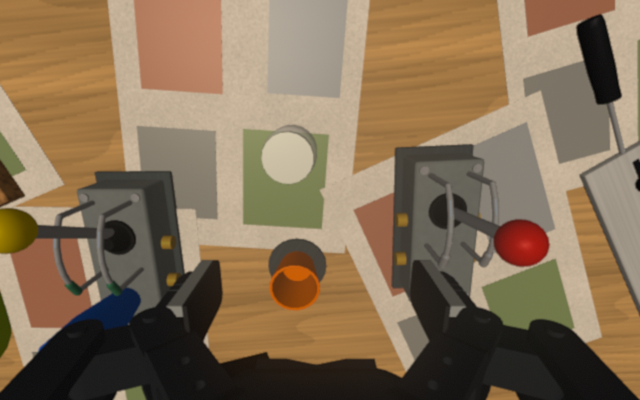

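>>> servo_tool(translation=[[-0.024,-0.04,0],[-0.024,-0.04,0],[-0.024,-0.04,0],[-0.024,-0.04,0],[-0.02,-0.04,0],[-0.01,-0.02,0],[0,0,0],[0,0,0]], twist=[0,0,0,0,0,0,0,0])

```text
time_s: 4.4
ee_pos: [0.5581, -0.1892, 0.2811]
orientation: [-0.128, -3.138, -0.001]
contact_force: [-0.0, -0.5, 0.3]
opening: 0.0851
gripper_force: 0.0
```

```bash
python3 - <<'E'
from fit import *
import pickle
W=grab_frame("wrist");pickle.dump({k:W[k] for k in("frame","T","intrinsics")},open("w2.pkl","wb"))
cv2.imwrite("pics/w2.png",W["frame"][:,:,::-1])
print(observe()["qpos"].round(2))
for l in("orange_sleeve","blue_sleeve","float_lever_knob","jar_center"):
    for r in outline_of(W,l)[:1]: print(l,round(r["score"],2),ext(r["region"]),np.round(r["pixel"],1))
E
```

```text
[-0.43  0.4   0.25  1.42  0.   -0.35]
orange_sleeve 0.73 [427. 510. 149. 219.] [183.6 468.2]
blue_sleeve 0.64 [254. 318. 191. 270.] [234.2 287.4]
float_lever_knob 0.96 [255. 309.  24. 124.] [ 59.1 284.6]
jar_center 0.95 [448. 541.   0.  72.] [ 33.5 493.5]
```

View pics/w2.png

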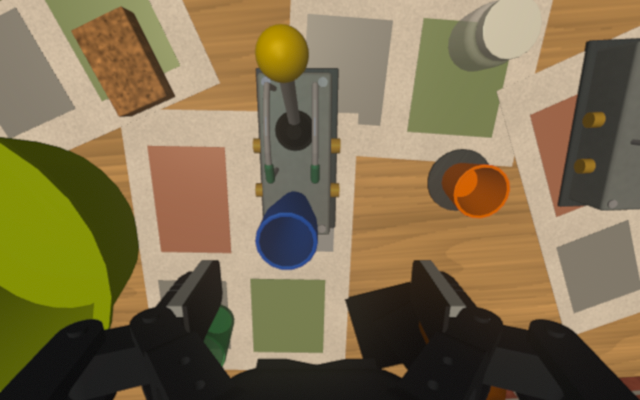

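W1 shows the orange rim about (296,288), with the foot above it. W2 shows the blue rim about (287,239), the yellow knob (282,53), and the orange rim about (482,191), with the valve nearly aligned with the image.

```bash
python3 - <<'E'
from fit import *
import pickle
w1,w2=[pickle.load(open(f,"rb")) for f in("w1.pkl","w2.pkl")]
S=grab_frame("scene");T=grab_frame("top")
m=lambda p,s,b:ext(cm(p,3,16,s,60,b))
e1=m(w1,190,(240,315,262,330));e2=m(w2,190,(150,225,435,520))
print(e1,e2)
obs=[(w1,e1,[0,1,3]),(w2,e2,[1,3])]
print("orange wrist",*fit(obs,[(.0325,0)],[.59,0,.065]))
a=obs+[(S,m(S,190,(195,248,284,330)),[0,1,2]),(T,m(T,190,(185,240,298,348)),[0,1,2,3])]
print("orange all",*fit(a,[(.0325,0)],[.59,0,.065]))
# fixed z
for o_ in(obs,a[2:],a):
    f=lambda x:np.concatenate([(pext(p,[x[0],x[1],.065],[(.0325,0)])-e)[ix] for p,e,ix in o_]);print(" z=.065",least_squares(f,[.59,0]).x.round(4))
eb=ext(cm(w2,100,130,90,30,(180,285,240,330)));print(eb)
B=[(w2,eb,[0,1,2,3])]
C=[(S,ext(cm(S,100,130,90,30,(228,309,200,257))),[0,1,2,3]),(T,ext(cm(T,100,130,90,30,(180,230,423,482))),[0,1,2,3])]
for o_ in(B,C,B+C): print("blue",*fit(o_,BLUE,[.59,-.22,.06]))
sph=[(.018*np.cos(b),.018*np.sin(b)) for b in np.linspace(-1.57,1.57,13)]
k=[(w2,ext(cm(w2,20,33,150,60,(20,90,245,320))),[0,1,2,3])];print("knob w2",*fit(k,sph,[.448,-.204,.185]))
def at(p,rc,z):
    o,d=ray(p,rc);return np.round(o+d*(z-o[2])/d[2],3)
print("hole",at(w2,(131,294),.06),"valve corners",at(w2,(75,330),.06),at(w2,(233,331),.06), at(w2,(70,257),.03),at(w2,(190,253),.03))
E
```

```text
[269. 320. 252. 310.] [443. 510. 164. 219.]
orange wrist [ 0.59448942 -0.00124108  0.06298797] [-0.1  0.3  0.3 -0.1 -0.2]
orange all [ 0.59412863 -0.00122102  0.06263976] [-0.1  0.3 -0.1 -0.3 -0.6 -1.6 -0.3 -0.5 -0.7 -0.2 -1.5 -1.2]
 z=.065 [ 0.5936 -0.0016]
 z=.065 [ 0.5936 -0.0014]
 z=.065 [ 0.5936 -0.0015]
[256. 318. 192. 269.]
blue [ 0.59652901 -0.21841972  0.05054964] [ 0.3 -0.3 -0.4  0.3]
blue [ 0.60232113 -0.22253362  0.06766559] [ 0.2  3.2 -0.5  2.2 -7.3  7.2 -8.6 12.7]
blue [ 0.59650298 -0.21887875  0.05750301] [ -1.6  -0.8   1.1   4.1   0.1   2.4   1.2   2.6 -10.6   2.9  -4.   16.6]
knob w2 [ 0.44948524 -0.20430701  0.18414621] [-0.2  0.2  0.2 -0.2]
hole [ 0.509 -0.21   0.06 ] valve corners [ 0.455 -0.166  0.06 ] [ 0.632 -0.177  0.06 ] [ 0.44  -0.247  0.03 ] [ 0.578 -0.271  0.03 ]
```

>>> servo_tool(translation=[[-0.0186,-0.013,0],[-0.0186,-0.013,0],[0,0,0.03],[0,0,0.04],[0,0,0.04],[0,0,0.03],[0,0,0.013],[0,0,0]], twist=[0,0,0,0,0,0,0,0])

```text
time_s: 5.55
ee_pos: [0.5916, -0.2183, 0.1264]
orientation: [-0.129, -3.135, -0.003]
contact_force: [-0.1, 1.0, -0.3]
opening: 0.0857
gripper_force: 0.0
```

```bash
python3 - <<'E'
from fit import *
W=grab_frame("wrist");cv2.imwrite("pics/w3.png",W["frame"][:,:,::-1])
eb=ext(cm(W,100,130,90,30));print(eb)
for z in(.057,.06):
    f=lambda x:(pext(W,[x[0],x[1],z],BLUE)-eb);r=least_squares(f,[.59,-.22]);print(r.x.round(4),r.fun.round(1))
print(observe()["ee_pos"],observe()["contact_force"])
E
```

```text
[246. 392. 198. 365.]
[ 0.5897 -0.2178] [-1.2  1.2 -7.3  5.2]
[ 0.5876 -0.2177] [-3.5  3.5 -9.2  6.9]
[ 0.59289503 -0.21895808  0.12848093] [ 0.54883169 -0.34788519 -0.04692254]
```

View pics/w3.png

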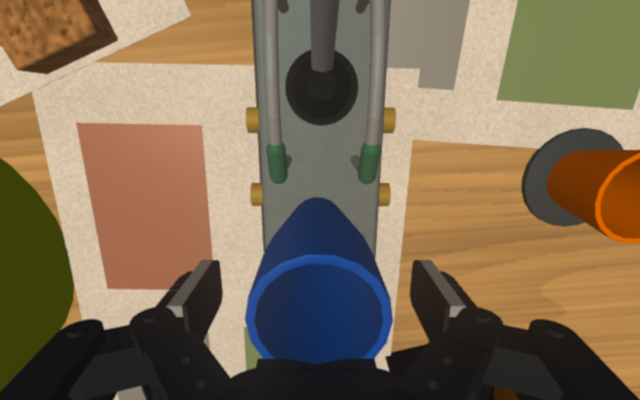

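W3: the blue rim (about 246–392, centre column 319) sits centred between the pads (212 and 420), so I close.

>>> servo_tool(translation=[[0,0,0],[0,0,0],[0,0,0],[0,0,0],[0,0,0],[0,0,0],[0,0,0],[0,0,0]], twist=[0,0,0,0,0,0,0,0], gripper=255, grip_force=25)

```text
time_s: 6.4
ee_pos: [0.5946, -0.2197, 0.1306]
orientation: [0.129, 3.135, -0.002]
contact_force: [0.3, 0.4, 6.5]
opening: 0.0537
gripper_force: 25.7
```

>>> servo_tool(translation=[[0,0,0],[0,0,-0.005],[0,0,-0.01],[0,0,-0.015],[0,0,-0.015],[0,0,-0.015],[0,0,0],[0,0,0]], twist=[0,0,0,0,0,0,0,0])

```text
time_s: 7.2
ee_pos: [0.5933, -0.2194, 0.1885]
orientation: [0.129, 3.138, -0.0]
contact_force: [-0.2, 0.1, -1.3]
opening: 0.0535
gripper_force: 26.4
```

>>> servo_tool(translation=[[0.001,0.02,0],[0.003,0.035,0],[0.0035,0.04,0],[0.0035,0.04,0],[0.003,0.035,0],[0.002,0.03,0],[0.0014,0.0173,0],[0,0,0]], twist=[0,0,0,0,0,0,0,0])

```text
time_s: 8.0
ee_pos: [0.5927, 0.0015, 0.1876]
orientation: [-0.123, -3.137, -0.001]
contact_force: [1.0, -0.8, -1.4]
opening: 0.0535
gripper_force: 26.6
```

>>> servo_tool(translation=[[0,0,0],[0,0,0],[0,0,0]], twist=[0,0,0])

```text
time_s: 8.3
ee_pos: [0.5937, -0.0025, 0.1882]
orientation: [-0.132, -3.139, 0.0]
contact_force: [-0.2, -0.1, -1.1]
opening: 0.0535
gripper_force: 26.6
```

```bash
python3 - <<'E'
from fit import *
S=grab_frame("scene");T=grab_frame("top");W=grab_frame("wrist")
s=observe();print(s["ee_pos"],s["orientation"])
a=cv2.resize(S["frame"][130:260,240:390,::-1],None,fx=2.6,fy=2.6,interpolation=cv2.INTER_CUBIC)
b=cv2.resize(W["frame"][150:400,150:490,::-1],(390,287))
c=cv2.resize(T["frame"][140:260,250:400,::-1],(390,312))
cv2.imwrite("pics/c4.png",np.hstack([np.vstack([a[:300],b[:280]]),np.vstack([c[:300],np.zeros((280,390,3),np.uint8)])]))
for p,n in((S,"s"),(T,"t"),(W,"w")):
    try:print(n,ext(cm(p,100,130,90,30,(100,300,230,420) if n!="w" else None)))
    except Exception as e:print(n,e)
E
```

```text
[ 0.59368907 -0.00212583  0.18828061] [1.31308512e-01 3.13877813e+00 1.17777456e-05]
s [291. 318. 137. 197.]
t attempt to get argmax of an empty sequence
w [243. 389. 192. 366.]
```

View pics/c4.png

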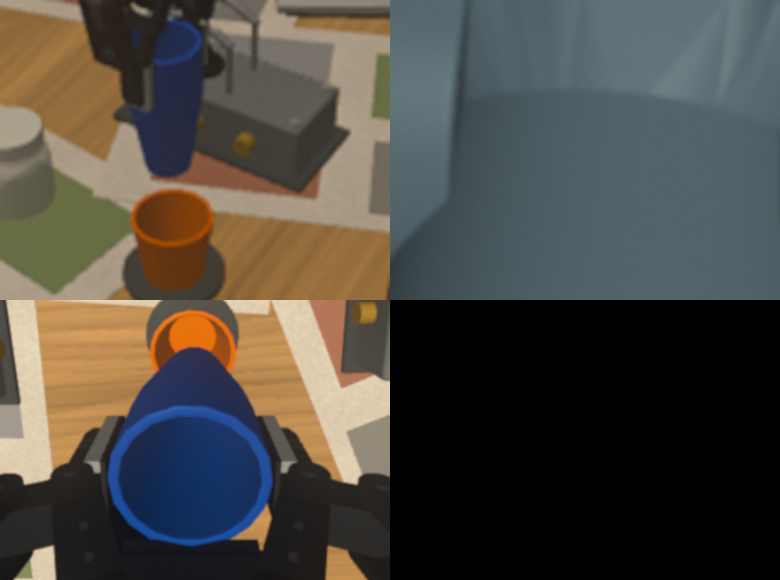

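Scene crop: blue sleeve held upright, just behind/above the orange rim. Wrist crop: rim centred between the pads, orange mouth visible beyond the foot.

```bash
python3 - <<'E'
from fit import *
S=grab_frame("scene");W=grab_frame("wrist")
w3=dict(W);es=ext(cm(S,100,130,90,30,(100,300,230,420)));ew=ext(cm(W,100,130,90,30))
eo=ext(cm(S,3,16,190,60,(195,248,284,330)));eow=ext(cm(W,3,16,150,60,(100,240,250,400)))
print(es,eo,ew,eow)
g=lambda f,x0:(lambda r:(r.x.round(4),r.fun.round(1)))(least_squares(f,x0))
for z in(.064,.066): print("orange S",z,g(lambda x:(pext(S,[*x,z],[(.0325,0)])-eo)[:3],[.59,0]))
for z in(.0645,): print("orange W",z,g(lambda x:(pext(W,[*x,z],[(.0325,0)])-eow)[[0,1]],[.59,0]))
for z in(.116,.118,.120):
    print("blue S",z,g(lambda x:(pext(S,[*x,z],BLUE)-es)[[1,3]],[.59,0]),"W",g(lambda x:(pext(W,[*x,z],BLUE)-ew),[.59,0]))
print("blue W free",g(lambda x:(pext(W,x,BLUE)-ew),[.59,0,.118]))
print("both",g(lambda x:np.r_[(pext(W,x,BLUE)-ew),(pext(S,x,BLUE)-es)[[1,3]]],[.59,0,.118]))
# silhouette detail in scene: left/right edge per row
m=cm(S,100,130,90,30,(100,300,230,420))
for r in range(140,198,6):
    c=np.nonzero(m[r])[0];print(r,c.min(),c.max(),end="; ")
E
```

```text
[291. 318. 137. 197.] [291. 322. 203. 241.] [243. 389. 192. 366.] [279. 356. 158. 213.]
orange S 0.064 (array([ 0.5972, -0.0026]), array([-0.7,  0.7, -0.1]))
orange S 0.066 (array([ 0.5984, -0.0044]), array([-0.8,  0.8, -0.1]))
orange W 0.0645 (array([ 5.831e-01, -4.000e-04]), array([0., 0.]))
blue S 0.116 (array([0.5898, 0.0033]), array([ 0., -0.])) W (array([ 0.5926, -0.0026]), array([ 0.7, -0.7, -1.3,  0.8]))
blue S 0.118 (array([0.5909, 0.0013]), array([0., 0.])) W (array([ 0.5912, -0.0025]), array([-0.8,  0.7, -2.5,  1.9]))
blue S 0.12 (array([ 0.5921, -0.0007]), array([ 0., -0.])) W (array([ 0.5899, -0.0024]), array([-2.2,  2.2, -3.8,  3. ]))
blue W free (array([ 0.5927, -0.0026,  0.1159]), array([ 0.8, -0.8, -1.2,  0.7]))
both (array([ 0.5923, -0.0025,  0.1164]), array([ 0.5, -0.2, -1.6,  0.9, -0.4,  2. ]))
140 304 315; 146 301 317; 152 299 316; 158 300 317; 164 300 316; 170 300 316; 176 292 314; 182 294 313; 188 296 312; 194 298 311;
```

>>> servo_tool(translation=[[-0.002,0.001,0.01],[0,0,0.015],[0,0,0.01],[0,0,0.004],[0,0,0],[0,0,0],[0,0,0]], twist=[0,0,0,0,0,0,0])

```text
time_s: 9.25
ee_pos: [0.5962, -0.0005, 0.15]
orientation: [0.129, 3.138, -0.0]
contact_force: [0.1, -0.5, -0.9]
opening: 0.0535
gripper_force: 26.6
```

```bash
python3 - <<'E'
from fit import *
S=grab_frame("scene");W=grab_frame("wrist")
print(observe()["ee_pos"])
m=cm(S,100,130,90,30,(100,300,230,420));o=cm(S,3,16,190,60,(195,248,284,330))
for r in list(range(190,224,3)):
    q=[np.nonzero(k[r])[0] for k in(m,o)];print(r,[(int(c.min()),int(c.max())) if len(c) else 0 for c in q],end="; ")
a=cv2.resize(S["frame"][160:255,265:350,::-1],(510,570),interpolation=cv2.INTER_CUBIC)
b=cv2.resize(W["frame"][140:400,230:400,::-1],(280,428))
b=np.vstack([b,np.zeros((142,280,3),np.uint8)]);cv2.imwrite("pics/c5.png",np.hstack([a,b]))
E
```

```text
[ 5.96187460e-01 -4.65827415e-04  1.49946907e-01]
190 [(295, 316), 0]; 193 [(296, 316), 0]; 196 [(296, 315), 0]; 199 [(297, 314), 0]; 202 [(298, 314), 0]; 205 [(299, 313), 0]; 208 [(299, 313), (293, 319)]; 211 [(304, 307), (291, 320)]; 214 [0, (290, 321)]; 217 [0, (291, 320)]; 220 [0, (293, 319)]; 223 [0, (294, 319)];
```

View pics/c5.png

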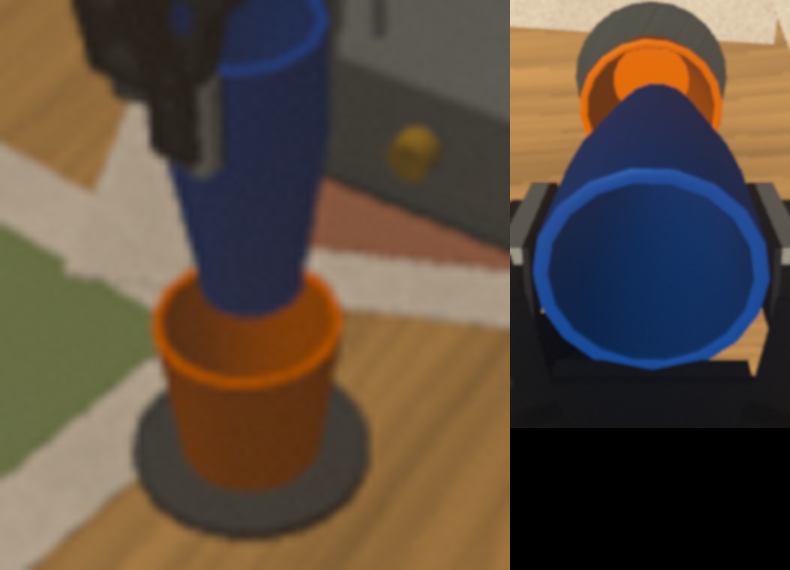

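Scene crop: the foot (centre column 249) is centred on the orange mouth (centre 248). The wrist crop agrees, so I lower in stages watching the force.

>>> servo_tool(translation=[[0.0005,0,0.01],[0,0,0.01],[0,0,0.01],[0,0,0.01],[0,0,0.01],[0,0,0.005],[0,0,0],[0,0,0]], twist=[0,0,0,0,0,0,0,0])

```text
time_s: 10.15
ee_pos: [0.5953, -0.0004, 0.0944]
orientation: [0.129, 3.139, 0.0]
contact_force: [-0.1, 0.5, -0.9]
opening: 0.0538
gripper_force: 26.6
```

>>> servo_tool(translation=[[0,0,0.002],[0,0,0.002],[0,0,0.002],[0,0,0],[0,0,0],[0,0,0]], twist=[0,0,0,0,0,0])

```text
time_s: 10.75
ee_pos: [0.5953, -0.0004, 0.0884]
orientation: [0.129, 3.139, 0.0]
contact_force: [-0.8, 0.1, -1.6]
opening: 0.0531
gripper_force: 26.6
```

>>> servo_tool(translation=[[0,0,0.0015],[0,0,0.0015],[0,0,0.001],[0,0,0],[0,0,0]], twist=[0,0,0,0,0])

```text
time_s: 11.25
ee_pos: [0.5951, -0.0004, 0.0842]
orientation: [-0.129, -3.139, -0.0]
contact_force: [0.0, 0.0, -0.2]
opening: 0.0538
gripper_force: 26.6
```

>>> servo_tool(translation=[[0,0,0.001],[0,0,0.001],[0,0,0],[0,0,0]], twist=[0,0,0,0])

```text
time_s: 11.65
ee_pos: [0.5951, -0.0004, 0.0823]
orientation: [-0.129, -3.139, -0.0]
contact_force: [-0.0, -0.2, -1.0]
opening: 0.0537
gripper_force: 26.6
```

>>> servo_tool(translation=[[0,0,0.001],[0,0,0],[0,0,0]], twist=[0,0,0])

```text
time_s: 11.95
ee_pos: [0.5952, -0.0004, 0.0813]
orientation: [-0.129, -3.139, -0.0]
contact_force: [-0.8, -0.1, -0.6]
opening: 0.0531
gripper_force: 26.6
```

>>> servo_tool(translation=[[0,0,0.001],[0,0,0],[0,0,0]], twist=[0,0,0])

```text
time_s: 12.25
ee_pos: [0.5955, -0.0004, 0.0807]
orientation: [0.129, 3.138, 0.0]
contact_force: [-0.4, 0.0, 2.2]
opening: 0.0536
gripper_force: 26.6
```

>>> servo_tool(translation=[[0,0,0.001],[0,0,0],[0,0,0]], twist=[0,0,0])

```text
time_s: 12.55
ee_pos: [0.596, -0.0005, 0.0806]
orientation: [0.129, 3.137, -0.0]
contact_force: [-1.6, -1.0, 6.7]
opening: 0.0537
gripper_force: 26.6
```

Contact came at the expected height (TCP 0.0806 = grasp height − 50 mm). I relieve the push by 1 mm, then release.

>>> servo_tool(translation=[[0,0,-0.0012],[0,0,0],[0,0,0]], twist=[0,0,0])

```text
time_s: 12.85
ee_pos: [0.5954, -0.0004, 0.0807]
orientation: [0.129, 3.138, 0.0]
contact_force: [-0.6, -0.3, 3.1]
opening: 0.0535
gripper_force: 26.6
```

>>> servo_tool(translation=[[0,0,0],[0,0,0],[0,0,0],[0,0,0],[0,0,0],[0,0,0]], twist=[0,0,0,0,0,0], gripper=0)

```text
time_s: 13.45
ee_pos: [0.5952, -0.0004, 0.0804]
orientation: [-0.129, -3.139, -0.0]
contact_force: [0.2, 0.1, -0.2]
opening: 0.0853
gripper_force: 0.0
```

>>> servo_tool(translation=[[0,0,-0.01],[0,0,-0.02],[0,0,-0.03],[0,0,-0.04],[0,0,-0.045],[0,0,-0.04],[0,0,0]], twist=[0,0,0,0,0,0,0])

```text
time_s: 14.15
ee_pos: [0.5984, -0.0007, 0.2733]
orientation: [0.129, 3.126, -0.001]
contact_force: [0.9, 0.5, -0.0]
opening: 0.0853
gripper_force: 0.0
```

```bash
python3 - <<'E'
from fit import *
S=grab_frame("scene");W=grab_frame("wrist");s=observe()
print(s["ee_pos"])
m=cm(S,100,130,90,30,(120,260,250,380));e=ext(m);print(e)
ew=ext(cm(W,100,130,90,30));print(ew)
print("expected S",pext(S,[.5945,-.0015,.01],BLUE[1:]).round(1),"W",pext(W,[.5945,-.0015,.01],BLUE[1:]).round(1))
a=cv2.resize(S["frame"][140:255,255:355,::-1],(500,575),interpolation=cv2.INTER_CUBIC)
b=cv2.resize(W["frame"][100:400,200:440,::-1],(290,362))
b=np.vstack([b,np.zeros((213,290,3),np.uint8)]);cv2.imwrite("pics/c6.png",np.hstack([a,b]))
E
```

```text
[ 5.96218553e-01 -4.75903861e-04  2.67512106e-01]
[293. 320. 183. 222.]
[291. 347. 151. 210.]
expected S [290.8 319.1 182.9 216.7] W [286.4 344.5 149.4 212. ]
```

View pics/c6.png

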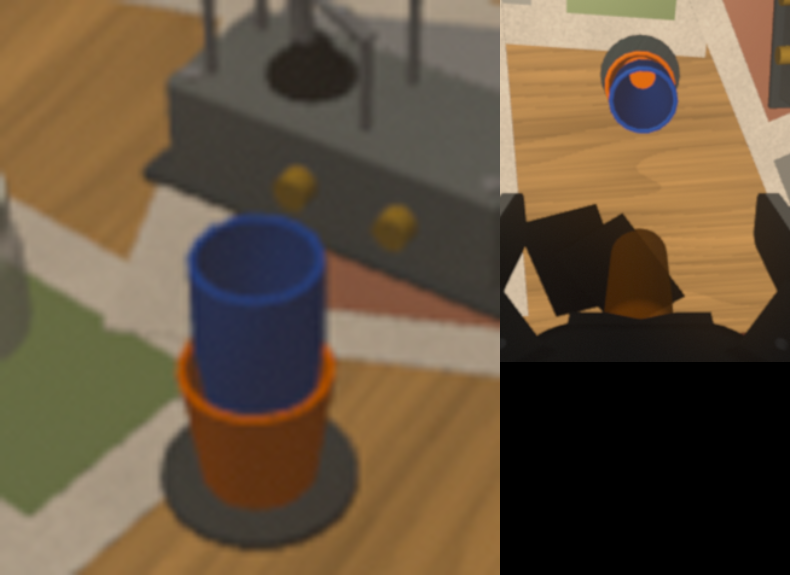

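The blue sleeve stands upright in the orange one (crop rim centre about (257,260)), with play visible all round. Next is the lever: shut the fingers and go behind the knob.

>>> servo_tool(translation=[[0.024,-0.028,-0.005],[0.026,-0.031,0],[0.026,-0.031,0],[0.026,-0.031,0],[0.026,-0.031,0],[0.026,-0.031,0],[0.0255,-0.0315,0],[0,0,0]], twist=[0,0,0,0,0,0,0,0], gripper=255)

```text
time_s: 15.05
ee_pos: [0.395, -0.2012, 0.2691]
orientation: [-0.138, -3.135, -0.001]
contact_force: [-0.0, 1.0, 0.9]
opening: -0.0002
gripper_force: 0.0
```

>>> servo_tool(translation=[[0,0,0],[0,0,0.03],[0,0,0.03],[0,0,0.03],[0,0,0.01],[0,0,0],[0,0,0]], twist=[0,0,0,0,0,0,0])

```text
time_s: 15.75
ee_pos: [0.3995, -0.1992, 0.1712]
orientation: [0.127, 3.138, -0.0]
contact_force: [-0.0, -0.9, -0.2]
opening: -0.0001
gripper_force: 0.0
```

```bash
python3 - <<'E'
from fit import *
s=observe();print(s["ee_pos"],s["qpos"].round(2))
S=grab_frame("scene");T=grab_frame("top");W=grab_frame("wrist")
sph=[(.018*np.cos(b),.018*np.sin(b)) for b in np.linspace(-1.57,1.57,13)]
try:
  e=ext(cm(S,20,33,150,80,(175,230,135,195)));print(e,fit([(S,e,[1,2])],sph[:],[.45,-.204,.184]))
except Exception as x:print(x)
a=S["frame"][140:300,90:250,::-1];cv2.imwrite("pics/c7.png",np.hstack([cv2.resize(a,(400,400)),cv2.resize(W["frame"][:,120:520,::-1],(400,400))]))
E
```

```text
[ 0.39945737 -0.19918992  0.17122399] [-0.61  0.15 -0.38  1.04  0.   -0.52]
[150. 173. 191. 212.] (array([ 0.4487695 , -0.20368455,  0.18555644]), array([0., 0.]))
```

View pics/c7.png

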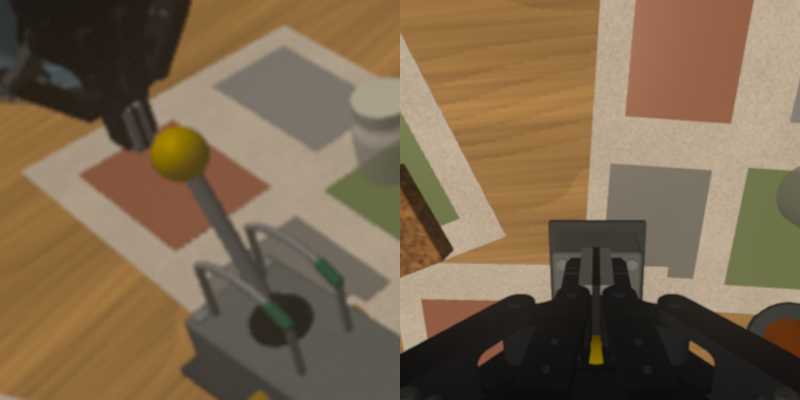

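The fingers are shut directly behind the knob and aligned with it (wrist column 597), so I push along −tool x.

>>> servo_tool(translation=[[-0.01,0,0],[-0.015,0,0],[-0.015,0,0],[-0.015,0,0],[-0.015,0,0],[-0.015,0,0],[-0.015,0,0],[0,0,0]], twist=[0,0,0,0,0,0,0,0])

```text
time_s: 16.7
ee_pos: [0.4982, -0.2075, 0.1704]
orientation: [-0.129, -3.136, -0.001]
contact_force: [-1.0, 0.7, 0.1]
opening: 0.0001
gripper_force: 0.0
```

>>> servo_tool(translation=[[-0.01,0,0],[-0.01,0,0],[-0.01,0,0],[-0.01,0,0],[-0.01,0,0],[0,0,0],[0,0,0]], twist=[0,0,0,0,0,0,0])

```text
time_s: 17.4
ee_pos: [0.5496, -0.212, 0.171]
orientation: [0.129, 3.136, -0.001]
contact_force: [-0.1, 0.2, 0.2]
opening: 0.0003
gripper_force: 0.0
```

```bash
python3 - <<'E'
from fit import *
s=observe();print(s["ee_pos"],s["contact_force"].round(1))
S=grab_frame("scene")
m=cm(S,20,33,150,80,(150,300,130,300));e=ext(m);print(e,m.sum())
sph=[(.018*np.cos(b),.018*np.sin(b)) for b in np.linspace(-1.57,1.57,13)]
for v in(.3,.6,.7,.8,.9,1.):
    a=v-.5;d=.15*np.sin(a);print(v,pext(S,[.521+.9968*d,-.2095-.08*d,.052+.15*np.cos(a)],sph).round(1))
E
```

```text
[ 0.54963508 -0.21204376  0.17104913] [-0.1  0.2  0.2]
[208. 232. 227. 250.] 444
0.3 [164.2 189.  194.5 217.8]
0.6 [183.7 208.9 204.5 228.7]
0.7 [190.8 216.1 209.5 233.9]
0.8 [198.2 223.5 215.1 239.7]
0.9 [205.6 230.9 221.4 246.2]
1.0 [213.  238.2 228.3 253.2]
```

>>> servo_tool(translation=[[-0.005,0,0],[-0.004,0,0],[0,0,0]], twist=[0,0,0])

```text
time_s: 17.75
ee_pos: [0.5504, -0.2119, 0.1706]
orientation: [-0.131, -3.126, 0.001]
contact_force: [-19.4, 0.4, 12.4]
opening: 0.0001
gripper_force: 10.0
```

>>> servo_tool(translation=[[-0.003,0,0],[0,0,0]], twist=[0,0])

```text
time_s: 17.95
ee_pos: [0.5505, -0.2119, 0.1703]
orientation: [-0.131, -3.121, 0.001]
contact_force: [-26.9, 2.1, 16.8]
opening: 0.0002
gripper_force: 13.5
```

```bash
python3 - <<'E'
from fit import *
s=observe();print(s["ee_pos"],s["contact_force"].round(1))
S=grab_frame("scene");T=grab_frame("top")
print(ext(cm(S,20,33,150,80,(150,300,130,300))))
sph=[(.018*np.cos(b),.018*np.sin(b)) for b in np.linspace(-1.57,1.57,13)]
for v in(0,.95,1.):
    a=v-.5;d=.15*np.sin(a);print(v,pext(S,[.521+.9968*d,-.2095-.08*d,.052+.15*np.cos(a)],sph).round(1))
E
```

```text
[ 0.55051598 -0.2118706   0.17029224] [-26.9   2.1  16.8]
[208. 232. 227. 250.]
0 [149.5 173.5 192.  214.3]
0.95 [209.3 234.6 224.8 249.6]
1.0 [213.  238.2 228.3 253.2]
```

Force rises against the end stop and the knob does not move, so the lever is in the notch. I back off.

>>> servo_tool(translation=[[0.012,0,0],[0.02,0,0],[0.03,0,0],[0.03,0,0],[0,0,-0.04],[0,0,-0.04],[0,0,-0.03],[0,0,0]], twist=[0,0,0,0,0,0,0,0])

```text
time_s: 18.85
ee_pos: [0.4709, -0.2066, 0.2858]
orientation: [0.129, 3.13, -0.007]
contact_force: [-0.4, -0.5, -0.3]
opening: 0.0001
gripper_force: 0.0
```

>>> servo_tool(translation=[[0,0,0],[0,0,0],[0,0,0],[0,0,0],[0,0,0]], twist=[0,0,0,0,0])

```text
time_s: 19.35
ee_pos: [0.4681, -0.2049, 0.2797]
orientation: [-0.129, -3.138, -0.001]
contact_force: [-0.3, 0.5, -0.2]
opening: 0.0003
gripper_force: 0.0
```

```bash
python3 - <<'E'
from fit import *
s=observe();print(s["ee_pos"],s["contact_force"].round(1))
S=grab_frame("scene")
print(ext(cm(S,20,33,150,80,(150,300,130,300))),ext(cm(S,100,130,90,30,(120,260,250,380))))
cv2.imwrite("pics/s8.png",S["frame"][:,:,::-1])
E
```

```text
[ 0.46812005 -0.20494368  0.27970612] [-0.3  0.5 -0.2]
[208. 232. 227. 250.] [293. 320. 183. 222.]
```

View pics/s8.png

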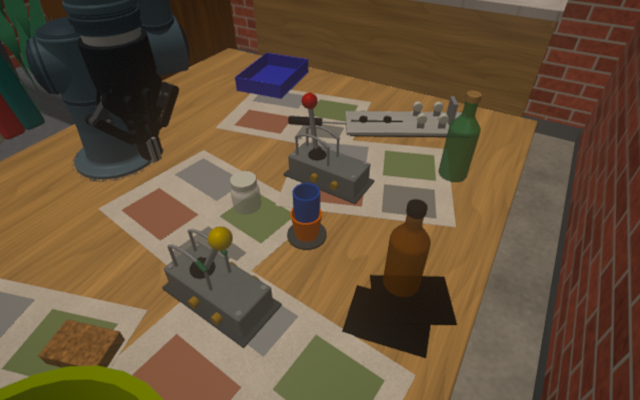

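The lever is held in the notch (knob at (220,239)). The blue sleeve is upright in the orange one (307,205), and the jar, bottle and red lever are unmoved.

```bash
python3 -c "
from workcell import robot
print(robot.finish_job())"
```

```text
the job is handed in; nothing more can be done
None
```

The job is handed in at about 19 s on the robot's clock: the blue sleeve stands upright and loose in the orange one, the yellow-knobbed lever is against its end stop in the float notch, and the red lever, bottle and jar look unmoved in the last picture.

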